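Assemble the control box and close the stop-button station on a display panel

ROBOT

A 6-joint arm with a two-finger parallel gripper is mounted at the origin on the work surface. World frame = base frame: x ahead of the robot, y to its left, z up, the work surface at z = 0. Lengths are in m, angles in rad, forces in N, time in s.
With the tool pointing down it reaches from about 0.225 to 0.875 m from the base axis. Payload 3.4 kg.
Tool frame: the origin (TCP) lies between the finger pads; the fingertips stand 8 mm ahead of it and the grasp point (between the pads) lies 11 mm behind it; z points along the fingers, y is the line along which they close (so a half turn about z gives the same grasp; the last joint's range is limited). The gripper opens to 85 mm and grips with 20 to 120 N. Pads are 22 mm wide; open, the fingers measure 114 mm over their backs; the gripper's body (76 mm by 85 mm) begins 54 mm behind the grasp point. The pads swing forward as they close: fully open they stand 13 mm farther back than shut.
Start: joints at [1.131, 0.276, 1.505, -0, 1.361, -0.121], TCP at [0.18, 0.546, 0.239] pointing down, gripper open.
Joint ranges: [-2.89, 2.89], [-0.75, 2.08], [0.22, 2.7], [-1.18, 4.32], [0.11, 2.71], [-2.7, 2.7]. Speed limits (rad/s): [2.57, 2.57, 3.14, 3.14, 3.14, 3.14].

INTERFACE

Orientations are given as a unit quaternion [w, x, y, z].
In Python, from rig import manip, optics, finder gives the robot as it stands.
- The arm moves only by the tool servo_tool, never from a script. Its argument "increments" is a list of rows, each a list of 7 numbers: the shift along the tool's x, y, z in cm, then the turn, a rotation vector about the tool's x, y, z in degrees, then the closure, from -1 (fully open) to 1 (shut). In form: [[x, y, z, rx, ry, rz, gripper], ...]. A call has exactly 5 rows; each row shifts and turns the commanded pose from where the row before left it, along the tool's axes as they then stand; what a row does not reach is not made up. A row lasts 1/10 s, in which the tool goes at most 50 mm and 8.59 degrees, less where a joint would pass 70% of its speed; a pose out of reach is approached as far as the arm can. A call is refused whole if a number of a shift passes 5 or a number of a turn 8.59, either way. A call with a gripper value outside its range is refused whole. The fingers move at their own pace and stop on an object; "squeeze" is the grip in N (left out, the last holds). Time passes only in rows, so rows that do not move let the fingers close, or fill a call up. It gives the time, the measured TCP pose, the force, the opening and the grip force at its end, in the units of the state.
- manip.get_state(): the state, without advancing time (a new reading comes with each control period).
- optics.get_image(name): name is "scene" or "top" or "wrist"; returns the picture (400x640x3 uint8, red, green, blue); there is no depth.
- optics.get_calibration(name): a dict with "fov_y" (degrees; the focal length in pixels is half the picture's height over the tangent of half this angle, whatever the lens; pixels are square), "cx", "cy" (the principal point, pixels), "dist_coeffs" ([k1, k2, p1, p2, k3] as OpenCV has them; the pictures are not rectified), "world_to_cam" (4x4, takes a point from world to camera coordinates). Camera axes: x right, y down, z forward; pixel columns grow to the right and rows downward; lengths in m; the calibration is good to about 2 mm. A picture is of the moment at which its call begins: read the wrist's pose just before it. get_calibration takes no time and is no camera call; for the wrist camera it gives the pose at the moment of the call.
- manip.sign_off(): hands the job in; it is judged then, once.
Trained networks look in the newest picture that a camera, given by its name, has taken for a name from the list of things; names that differ only in an ending like _2 or _b are one class to them, and where a whole thing is asked for, a point or a joint stands for the part that bears it (a point fixed in the world has none). Each returns a list of dicts, best first, with "p" (0 to 1); they miss things now and then, are a little off and sometimes report something else, mostly with a low value. They report only what shows in the picture. A call takes as long as a camera call. They do not tell look-alikes from the thing itself.
- finder.silhouettes(label, camera): "region" (400x640 bool, what is visible of it) and "box" ([centre column, centre row, width, height] in pixels, round what is visible of it).
- finder.tip_of(label, camera): "at" ([column, row] in pixels: a listed point, or the origin of a listed thing).
The state is a dict: "clock": time; "qpos": joint angles; "qd": joint speeds; "effort": joint torques, N m; "position": TCP position; "ee_rot": TCP orientation; "contact_force": force on the tool from outside, world axes, zero at the start; "moment": the same for the moment, N m; "width": finger opening in m; "gripper_force": force on a finger pad.
Only numpy, scipy, OpenCV 4.12 (cv2) and the standard library are available. Lean on these libraries where they do the work, as an engineer would, in place of code of your own. Each camera call takes 0.05 s, during which the arm holds its last target. There are 200 camera calls.

TASK

Assemble the white control box on the panel in its working order: first the black power supply, flat and square on the blue pad on the floor of the box, then the green circuit board on the four corner posts above it, then the white cover with the switch handle, fully home on the rim. Close the black stop-button station with its yellow cover as well, fully home too, at any time. Set the power supply and the board down rather than dropping them, and leave the tape measure, the pliers and the bin of screws where they are.

Things in the scene. Friction and masses are not known exactly. Their poses are not given: they have to be found in the camera images.
- base: White open control box, fixed to the panel (top of panel z = 0.012): 124 x 164 mm outside (x by y), 62 high, walls 5, inside 114 x 154, floor 4 thick. 18 mm square post in each inner corner, top 48 above the origin. Flat blue pad 92 x 50 (x by y) in the middle of the floor. Two cable glands stick out 16 from the +x wall, top 18 below the rim. Origin: centre of underside; z up.
- supply: Black power supply with pale label, loose: block 88 x 46 x 34 mm (x by y by z), 0.26 kg; grip across the 46 (y) at its middle. Place: middle of the blue pad in base, its x along the box's x (either way round), underside on the floor, 4 mm above the box's origin. Origin: centre of underside, at first on the panel, z = 0.012.
- board: Green circuit board, loose, 104 x 142 x 3 mm (x by y), 0.16 kg. Grip: finned heat sink in its middle, 44 x 34 (x by y), top 36 above the origin, across y. Blue blocks at x +-34, y +-37, 14 high; parts up to 6 high for |x| < 29. Goes in base, y along y (either way), on the posts: origin 48 above the box's; 5 mm (x), 6 mm (y) free each side. Origin: centre of underside, at first z = 0.012.
- cover: White hood cover of the control box, loose, 124 x 164 mm (x by y), 0.22 kg. Origin: centre under its tapered lip (8 high, 3 to 6 mm free each side in the opening), at first z = 0.012. Flat top 38 above it, grey disc to 43, black bar handle (50 in x, 16 in y) from 43 to 77: grip across the 16 (y). Home on base (y along y, either way round): origin 54 above the box's origin.
- station: Black open box of the stop-button station, fixed to the panel: 80 x 100 mm outside (x by y), 58 high, walls 4, inside 72 x 92, with a grey contact block (red and green top, 34 high) already in it. A cable gland sticks out 14 from the -x wall, top 14 below the rim. Origin: centre of underside, on the panel at z = 0.012; z up.
- lid: Yellow cover with red mushroom button, loose: plate 80 x 100 mm (x by y), 0.12 kg. Origin: centre under its tapered lip (7 high, 3 to 6 mm free each side in the opening), at first z = 0.012. Plate top 15 above it; round red head 40 across, from 27 to 47, on a stem of 24: grip the head. Home on station (y along y, either way round): origin 51 above the station's origin.
- tape: Yellow tape measure, 62 x 66 x 34 mm, loose bystander. Origin: centre of its underside.
- pliers: Pliers with orange handles, about 160 mm long, 14 mm high, lying flat, loose bystander. Origin: under the pivot.
- screws: Clear plastic bin of screws, 65 x 115 x 40 mm, loose bystander. Origin: centre of its underside.
Not all that is in view belongs to the job. Of the things shaped like the board, the green one is meant.

How it is judged:
By the outcome, as a careful person would: the job done as asked, in the order asked, and still so for the second after the job is handed in, with the robot touching nothing.
It also fails if it takes over 106 s, if anything falls off the work surface, if the arm or the gripper's body presses on something with over 40 N, if the wrist force passes 120 N, or if a joint passes its speed limit or range.

## Working session

There is one attempt and no reset: what is moved stays moved. The work goes in short steps, Python scripts to look and compute and a tool call to move; the robot and the scene stay as the last step left them, time stands still between calls to the robot, and variables do not carry over. Pictures are saved under pics/ and viewed, at most 17 in all, crops included, and the job is handed in when it is done.

Besides the shell and the picture viewer there is one more tool, called after "Call:" by a JSON object that holds its "op" and its "data". servo_tool: Moves the arm, as the interface text tells. Its arguments: {"type":"object","properties":{"increments":{"type":"array","items":{"type":"array","items":{"type":"number"}}},"squeeze":{"type":"number"}},"required":["increments"]}

```bash
mkdir -p pics; ls
cat > h.py <<'E'
import numpy as np, cv2
from rig import manip, optics, finder
def K(c):
    f=200/np.tan(np.radians(c["fov_y"])/2); return np.array([[f,0,c["cx"]],[0,f,c["cy"]],[0,0,1.]])
def toworld(px,cal,z):
    px=np.array(px,float).reshape(-1,1,2)
    u=cv2.undistortPoints(px,K(cal),np.array(cal["dist_coeffs"],float)).reshape(-1,2)
    T=np.array(cal["world_to_cam"]);R=T[:3,:3];o=-R.T@T[:3,3]
    d=np.c_[u,np.ones(len(u))]@R
    return o+d*((z-o[2])/d[:,2])[:,None]
def topx(P,cal):
    T=np.array(cal["world_to_cam"])
    return cv2.projectPoints(np.array(P,float).reshape(-1,1,3),cv2.Rodrigues(T[:3,:3])[0],T[:3,3],K(cal),np.array(cal["dist_coeffs"],float))[0].reshape(-1,2)
def save(n,im): cv2.imwrite("pics/"+n+".png",cv2.cvtColor(im,cv2.COLOR_RGB2BGR))
E
python3 - <<'E'
from h import *
for n in ("top","scene"):
    im=optics.get_image(n); save(n+"0",im); c=optics.get_calibration(n); print(n,c["fov_y"],np.round(c["world_to_cam"],3).tolist())
    np.save(n+"0.npy",im)
    if n=="top":
        for l in "base supply board cover station lid tape pliers screws".split():
            for s in finder.silhouettes(l,n)[:3]:
                r=cv2.minAreaRect(np.argwhere(s["region"])[:,::-1].astype(np.float32))
                print(l,round(s["p"],2),np.round(s["box"]),np.round(r[0]),np.round(r[1]),round(r[2],1),"z.012",np.round(toworld(r[0],c,.012),3)[0])
s=manip.get_state();print(s)
E
```

```text
pics
top 43.40517700853808 [[-0.009, -1.0, -0.009, 0.005], [-0.995, 0.01, -0.097, 0.492], [0.097, 0.008, -0.995, 1.555], [0.0, 0.0, 0.0, 1.0]]
base 0.64 [410. 152.  60.  51.] [409. 151.] [55. 45.] 13.4 z.012 [ 0.64  -0.273  0.012]
base 0.49 [329. 148.  61.  47.] [327. 146.] [42. 54.] 83.3 z.012 [ 0.656 -0.011  0.012]
supply 0.97 [324. 205.  14.  30.] [322. 206.] [27. 13.] 90.0 z.012 [0.466 0.008 0.012]
board 0.78 [232. 294.  49.  54.] [234. 293.] [32. 45.] 48.4 z.012 [0.195 0.284 0.012]
board 0.77 [243. 152.  41.  36.] [244. 153.] [31. 43.] 86.2 z.012 [0.638 0.256 0.012]
board 0.48 [472. 186.  26.  22.] [473. 186.] [23. 22.] 71.6 z.012 [ 0.524 -0.473  0.012]
cover 0.65 [327. 149.  59.  46.] [327. 146.] [42. 53.] 83.2 z.012 [ 0.658 -0.01   0.012]
station 0.93 [236. 217.  33.  32.] [232. 218.] [32. 35.] 90.0 z.012 [0.429 0.29  0.012]
lid 0.74 [411. 208.  36.  35.] [413. 208.] [26. 32.] 72.5 z.012 [ 0.456 -0.28   0.012]
lid 0.45 [234. 217.  36.  34.] [233. 217.] [32. 34.] 90.0 z.012 [0.433 0.288 0.012]
lid 0.25 [328. 147.  60.  46.] [327. 146.] [41. 53.] 83.8 z.012 [ 0.656 -0.011  0.012
[... 474 characters left out ...]
0, 0.0, 0.0, 1.0]]
{'clock': 0.55, 'qpos': array([ 1.13099618e+00,  2.75924060e-01,  1.50492516e+00, -2.83214980e-05,
        1.36069349e+00, -1.21029796e-01]), 'qd': array([ 0.00171794, -0.00057245, -0.00019226, -0.00202722,  0.00081348,
       -0.00197146]), 'effort': array([ 6.14335604e-04, -4.16324651e+01, -2.45934856e+01, -3.75230957e-05,
        6.43276799e-04,  8.34233802e-07]), 'position': array([0.1802452 , 0.54604321, 0.23930423]), 'ee_rot': array([2.02193356e-05, 1.58708289e-01, 9.87325518e-01, 2.01628626e-05]), 'contact_force': array([0.01349844, 0.06446565, 0.64540765]), 'moment': array([ 0.02512657, -0.04535564,  0.03686038]), 'gripper_force': 0.0, 'width': 0.08569269559987944}
```

Run:
```python
from h import *
im=np.load("top0.npy"); c=im[80:340,150:510]; save("top1",cv2.resize(c,None,fx=2.2,fy=2.2,interpolation=cv2.INTER_CUBIC))
```

```text
(no output)
```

View pics/scene0.png

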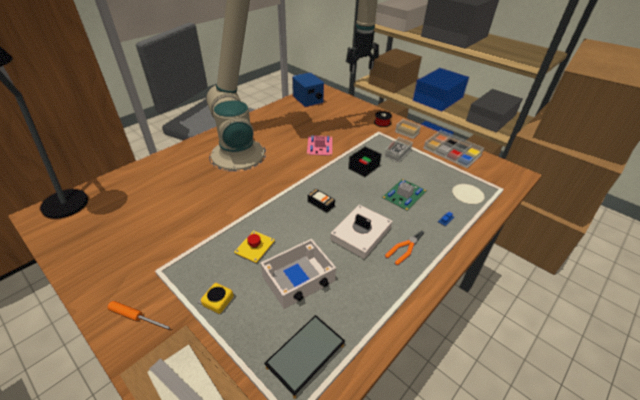

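View pics/top1.png

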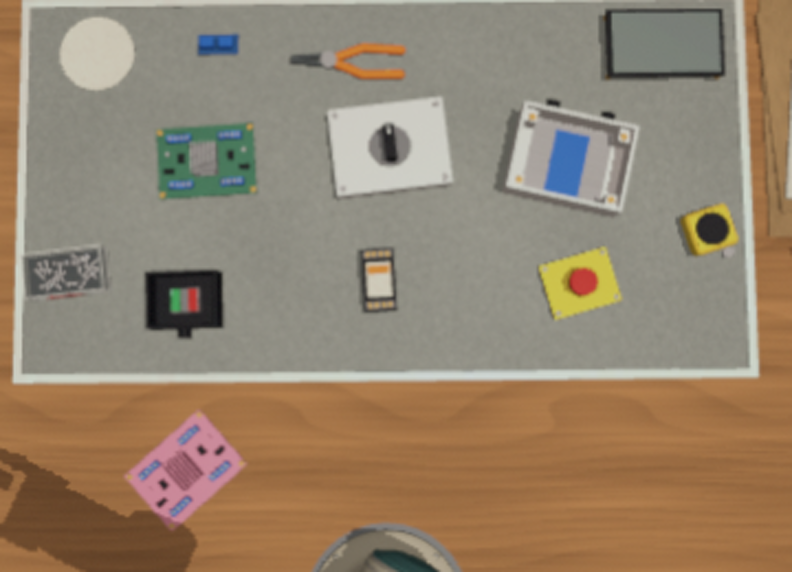

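The top picture (crop scale 2.2, offset 150,80) matches the finder. Supply is at (322,206), green board (244,153), cover (327,147), base (410,151), lid (413,208) and station (233,217). The board look-alike is the pink one at (234,293); I choose the green one at (244,153). For the supply, the tablet at (452,100) is only a black decoy; I choose the labelled block at (322,206).

```bash
cat >> h.py <<'E'
from scipy.optimize import minimize
def bx(x,y,z0,z1,cx=0,cy=0): return [(cx+a*x/2,cy+b*y/2,z) for a in(-1,1) for b in(-1,1) for z in(z0,z1)]
M={"base":[bx(124,164,0,62)],"supply":[bx(88,46,0,34)],"board":[bx(104,142,0,3),bx(44,34,3,36)]+[bx(14,30,3,14,a,b) for a in(-34,34) for b in(-37,37)][:0],
"cover":[bx(124,164,8,38),bx(50,16,43,77)],"station":[bx(80,100,0,58)],"lid":[bx(80,100,7,15),[(20*np.cos(t),20*np.sin(t),z) for t in np.linspace(0,6.28,16) for z in(27,47)]],
"tape":[bx(62,66,0,34)],"screws":[bx(65,115,0,40)]}
S=4
def render(l,x,y,th,cal,z=.012):
    m=np.zeros((400*S,640*S),np.uint8); R=np.array([[np.cos(th),-np.sin(th)],[np.sin(th),np.cos(th)]])
    for b in M[l]:
        b=np.array(b)/1e3; w=np.c_[b[:,:2]@R.T+[x,y],b[:,2]+z]
        cv2.fillConvexPoly(m,cv2.convexHull(((topx(w,cal)+.5)*S-.5).round().astype(np.int32)),1)
    return m
def fit(l,mask,cal,x0,z=.012):
    big=cv2.resize(mask.astype(np.uint8),None,fx=S,fy=S,interpolation=cv2.INTER_NEAREST)
    if l in("base","station","supply"):
        cs=max(cv2.findContours(big,0,2)[0],key=cv2.contourArea)
        big=cv2.morphologyEx(big,cv2.MORPH_OPEN,np.ones((9*S,9*S),np.uint8)) if l!="supply" else big
    def cost(v):
        r=render(l,v[0]/100,v[1]/100,v[2]/10,cal,z); return 1-(r&big).sum()/max(1,(r|big).sum())
    v0=[x0[0]*100,x0[1]*100,x0[2]*10]
    s=minimize(cost,v0,method="Nelder-Mead",options=dict(initial_simplex=[v0]+[np.add(v0,np.eye(3)[i]) for i in range(3)],xatol=.01,fatol=1e-4))
    return np.array([s.x[0]/100,s.x[1]/100,s.x[2]/10]),1-s.fun
def best(l,cam,cal,g,z=.012):
    c=topx([[g[0],g[1],z+.02]],cal)[0]
    L=[s for s in finder.silhouettes(l,cam) if np.hypot(s["box"][0]-c[0],s["box"][1]-c[1])<max(25,.5*s["box"][2])]
    return fit(l,L[0]["region"],cal,g,z) if L else None
def rel(px,py,pz,yaw,st=None):
    "shift in tool axes (cm) and turn (deg, about tool z) to target; yaw = world angle of -x-ish: tool y axis at yaw+90"
    st=st or manip.get_state(); q=st["ee_rot"]; from scipy.spatial.transform import Rotation as Ro
    R=Ro.from_quat([q[1],q[2],q[3],q[0]]).as_matrix()
    t=np.array([[-np.cos(yaw),-np.sin(yaw),0],[-np.sin(yaw),np.cos(yaw),0],[0,0,-1]]).T
    t=np.array([[-np.cos(yaw),-np.sin(yaw),0],[-np.sin(yaw),np.cos(yaw),0],[0,0,-1.]])
    return R.T@(np.array([px,py,pz])-st["position"])*100, np.degrees(Ro.from_matrix(R.T@t).as_rotvec()), t.T@(np.array([px,py,pz])-st["position"])*100
E
python3 - <<'E'
from h import *
optics.get_image("top");c=optics.get_calibration("top")
G=dict(base=(.62,-.265,-.2),supply=(.46,.01,0),board=(.64,.257,.05),cover=(.65,-.01,.1),station=(.42,.28,0),lid=(.455,-.278,.25),tape=(.52,-.46,.2),screws=(.47,.45,.1))
for l,g in G.items():
    r=best(l,"top",c,g); print(l, None if r is None else (np.round(r[0],4),round(r[1],3)))
st=manip.get_state();w=np.array(optics.get_calibration("wrist")["world_to_cam"]);R=w[:3,:3]
from scipy.spatial.transform import Rotation as Ro
q=st["ee_rot"];Q=Ro.from_quat([q[1],q[2],q[3],q[0]]).as_matrix()
print("cam in tool",Q.T@(-R.T@w[:3,3]-st["position"]),"axes",np.round(Q.T@R.T,3).tolist(),optics.get_calibration("wrist")["fov_y"],optics.get_calibration("wrist")["dist_coeffs"])
print(rel(.47,0.01,.26,0))
E
```

```text
base (array([ 0.6277, -0.2674, -0.2326]), np.float64(0.938))
supply (array([0.4625, 0.0067, 0.021 ]), np.float64(0.941))
board (array([0.6384, 0.2574, 0.057 ]), np.float64(0.951))
cover (array([ 0.6511, -0.0097,  0.0925]), np.float64(0.968))
station (array([0.4341, 0.2799, 0.0339]), np.float64(0.955))
lid (array([ 0.4554, -0.2796,  0.2809]), np.float64(0.955))
tape (array([ 0.5248, -0.4654,  0.2078]), np.float64(0.836))
screws (array([0.476 , 0.4524, 0.1065]), np.float64(0.956))
cam in tool [ 8.11868701e-02  4.71942014e-05 -1.33598376e-01] axes [[-0.001, -0.95, -0.312], [1.0, -0.001, 0.0], [-0.001, -0.312, 0.95]] 63.989949026474434 [0.01313268 0.         0.         0.         0.        ]
(array([-44.31847291, -41.82219211,  -2.06963786]), array([ 7.86653290e-03,  1.12459374e-03, -1.82659917e+01]), array([-28.97697275, -53.60580337,  -2.06375629]))
```

Call:
{"op": "servo_tool", "data": {"increments": [[0,0,0,0,0,-6.1,-1],[0,0,0,0,0,-6.1,-1],[0,0,0,0,0,-6.1,-1],[-2.3,-4.25,-0.15,0,0,0,-1],[-2.3,-4.25,-0.15,0,0,0,-1]]}}

```text
clock: 1.5
position: [0.2264, 0.4608, 0.2419]
ee_rot: [0.0, -0.002, 1.0, -0.0]
contact_force: [1.1, -0.1, 0.1]
width: 0.0855
gripper_force: 0.0
```

Call:
{"op": "servo_tool", "data": {"increments": [[-2.3,-4.25,-0.15,0,0,0,-1],[-2.3,-4.25,-0.15,0,0,0,-1],[-2.3,-4.25,-0.15,0,0,0,-1],[-2.3,-4.25,-0.15,0,0,0,-1],[-2.3,-4.25,-0.15,0,0,0,-1]]}}

```text
clock: 2.0
position: [0.342, 0.247, 0.2502]
ee_rot: [0.001, -0.001, 1.0, 0.0]
contact_force: [0.8, 0.5, 0.3]
width: 0.0853
gripper_force: 0.0
```

Call:
{"op": "servo_tool", "data": {"increments": [[-2.3,-4.25,-0.15,0,0,0,-1],[-2.3,-4.25,-0.15,0,0,0,-1],[-2.3,-4.25,-0.15,0,0,0,-1],[-2.3,-4.25,-0.15,0,0,0,-1],[-2.3,-4.25,-0.15,0,0,0,-1]]}}

```text
clock: 2.5
position: [0.4572, 0.0343, 0.2577]
ee_rot: [0.001, -0.0, 1.0, 0.0]
contact_force: [0.7, 0.4, 0.7]
width: 0.0853
gripper_force: 0.0
```

Run:
```python
from h import *
st=manip.get_state();print(st["clock"],st["position"],st["ee_rot"])
c=optics.get_calibration("wrist");im=optics.get_image("wrist");save("w1",im)
G=dict(base=(.6277,-.2674,-.2326),supply=(.4625,.0067,.021),cover=(.6511,-.0097,.0925),board=(.6384,.2574,.057),lid=(.4554,-.2796,.281))
for l,g in G.items():
    r=best(l,"wrist",c,g); print(l, None if r is None else (np.round(r[0],4),round(r[1],3)))
```

```text
2.5 [0.45718467 0.03427739 0.25769171] [ 5.43307618e-04 -9.10021982e-05  9.99999837e-01  1.52462186e-04]
base (array([ 0.625 , -0.2654, -0.2259]), np.float64(0.81))
supply (array([0.4586, 0.0072, 0.0497]), np.float64(0.953))
cover (array([ 0.6468, -0.01  ,  0.1229]), np.float64(0.932))
board (array([0.6345, 0.2594, 0.0346]), np.float64(0.661))
lid (array([ 0.4523, -0.279 ,  0.269 ]), np.float64(0.974))
```

View pics/w1.png

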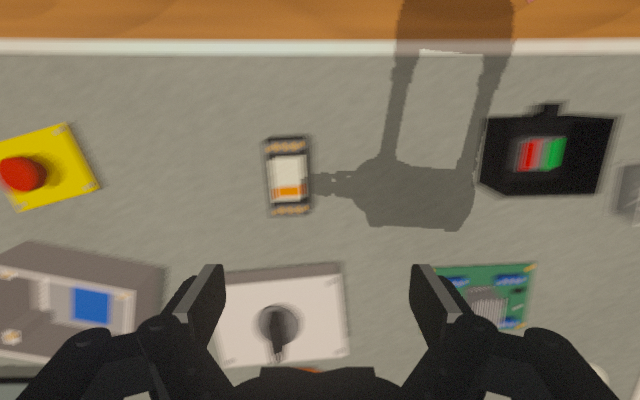

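The wrist picture shows the supply at (289,178), lid at (45,165), cover handle at (277,335), blue pad at (90,305), green board at (490,300) and station at (545,153), in agreement with the top view. The finder's supply region is the black block with the pale label. I descend on it.

Call:
{"op": "servo_tool", "data": {"increments": [[-0.05,-0.55,3.5,0,0,-2,-1],[-0.05,-0.55,4.2,0,0,0,-1],[-0.05,-0.55,4.2,0,0,0,-1],[-0.05,-0.55,4.2,0,0,0,-1],[-0.05,-0.5,3.0,0,0,0,-1]]}}

```text
clock: 3.3
position: [0.4578, 0.0111, 0.0644]
ee_rot: [-0.001, -0.019, 1.0, 0.0]
contact_force: [0.2, -0.3, -0.5]
width: 0.0853
gripper_force: 0.0
```

Run:
```python
from h import *
print([np.round(a,2) for a in rel(.4595,.007,.026,.035)])
c=optics.get_calibration("wrist");im=optics.get_image("wrist");save("w2",im)
for l,g in dict(supply=(.4600,.0067,.03)).items():
    r=best(l,"wrist",c,g); print(l, None if r is None else (np.round(r[0],4),round(r[1],3)))
```

```text
[array([-0.16, -0.42,  3.84]), array([ 0.04, -0.13,  0.2 ]), array([-0.15, -0.41,  3.84])]
supply (array([0.4578, 0.0069, 0.0566]), np.float64(0.967))
```

View pics/w2.png

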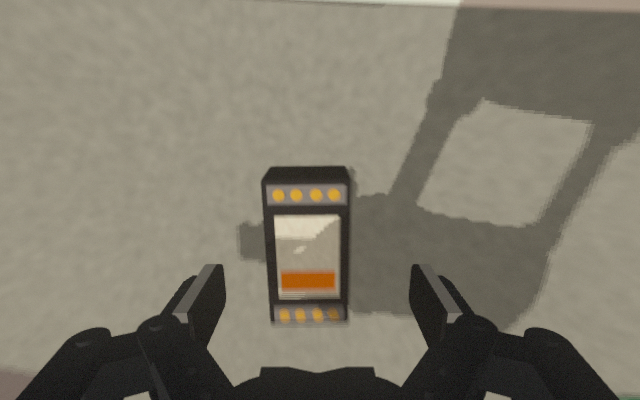

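The picture shows the labelled supply between the open fingers, spanning (265..350, 168..325). It is the right one.

Call:
{"op": "servo_tool", "data": {"increments": [[-0.05,-0.2,1.2,0,0,-0.8,-1],[-0.05,-0.2,1.3,0,0,0,-1],[0,0,1.3,0,0,0,-1],[0,0,0,0,0,0,1],[0,0,0,0,0,0,1]], "squeeze": 50}}

```text
clock: 3.9
position: [0.4618, 0.0061, 0.0297]
ee_rot: [0.001, -0.025, 1.0, -0.0]
contact_force: [0.0, 0.5, 0.6]
width: 0.059
gripper_force: 0.0
```

Call:
{"op": "servo_tool", "data": {"increments": [[0,0,0,0,0,0,1],[0,0,0,0,0,0,1],[0,0,0,0,0,0,1],[0,0,0,0,0,0,1],[0,0,0,0,0,0,1]]}}

```text
clock: 4.4
position: [0.4621, 0.0059, 0.0299]
ee_rot: [0.002, -0.025, 1.0, 0.0]
contact_force: [0.1, 3.6, 5.3]
width: 0.0449
gripper_force: 52.6
```

Call:
{"op": "servo_tool", "data": {"increments": [[0,0,-2,0,0,0,1],[0,0,-3.5,0,0,0,1],[0,0,-3.5,0,0,5.4,1],[0,0,-3.5,0,0,5.4,1],[0,0,-2,0,0,5.3,1]]}}

```text
clock: 4.9
position: [0.462, 0.0054, 0.1768]
ee_rot: [0.003, 0.117, 0.993, -0.0]
contact_force: [0.6, 0.4, -2.8]
width: 0.0451
gripper_force: 52.4
```

Call:
{"op": "servo_tool", "data": {"increments": [[-3,-2.3,0,0,0,0,1],[-3,-2.3,0,0,0,0,1],[-3,-2.3,0,0,0,0,1],[-3,-2.3,0,0,0,0,1],[-3,-2.3,0,0,0,0,1]]}}

```text
clock: 5.4
position: [0.5811, -0.1419, 0.1738]
ee_rot: [0.0, 0.115, 0.993, 0.0]
contact_force: [0.3, 0.3, -2.6]
width: 0.0452
gripper_force: 52.2
```

Call:
{"op": "servo_tool", "data": {"increments": [[-3,-2.3,0,0,0,0,1],[-3,-2.3,0,0,0,0,1],[-3,-2.3,0,0,0,0,1],[-3,-2.3,0,0,0,0,1],[-3,-2.3,0,0,0,0,1]]}}

```text
clock: 5.9
position: [0.7007, -0.2882, 0.1734]
ee_rot: [-0.0, 0.115, 0.993, 0.0]
contact_force: [0.1, 0.0, -2.2]
width: 0.0449
gripper_force: 52.2
```

Call:
{"op": "servo_tool", "data": {"increments": [[0,0,0,0,0,0,1],[0,0,0,0,0,0,1],[0,0,0,0,0,0,1],[0,0,0,0,0,0,1],[0,0,0,0,0,0,1]]}}

```text
clock: 6.4
position: [0.6998, -0.2863, 0.1739]
ee_rot: [0.0, 0.115, 0.993, 0.0]
contact_force: [-0.2, 0.2, -2.5]
width: 0.0453
gripper_force: 52.3
```

```bash
cat >> h.py <<'E'
def pad(im,cal,z=.016):
    hsv=cv2.cvtColor(im,cv2.COLOR_RGB2HSV); m=cv2.inRange(hsv,(100,120,50),(125,255,255))
    n,lab,s,ce=cv2.connectedComponentsWithStats(m); i=1+np.argmax(s[1:,4])
    ct=max(cv2.findContours((lab==i).astype(np.uint8),0,1)[0],key=cv2.contourArea)
    w=toworld(ct.reshape(-1,2),cal,z)[:,:2]; r=cv2.minAreaRect((w*1000).astype(np.float32)); return r,s[i]
E
python3 - <<'E'
from h import *
st=manip.get_state();print(st["position"],st["ee_rot"])
c=optics.get_calibration("wrist");im=optics.get_image("wrist");save("w3",im)
print(pad(im,c))
it=optics.get_image("top");print(pad(it,optics.get_calibration("top")))
E
```

```text
[ 0.69981039 -0.28631536  0.17394866] [1.02133669e-04 1.15075488e-01 9.93356743e-01 6.05493247e-05]
(((627.1597290039062, -265.5776672363281), (48.980323791503906, 90.97406005859375), 76.74321746826172), array([ 292,   47,   59,  111, 6203], dtype=int32))
(((197.60833740234375, 987.6121215820312), (167.07215881347656, 81.91193389892578), 2.5198862552642822), array([   0,  267,   26,   54, 1318], dtype=int32))
```

View pics/w3.png

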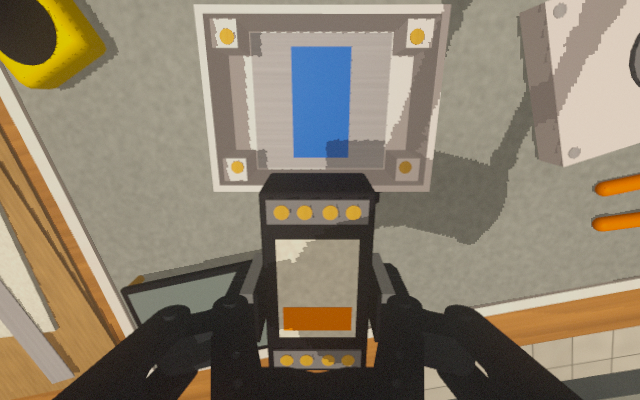

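The wrist picture shows the pad at (292..351, 47..158) and the held supply at (262..378, 175..367). The terminal dots are at row 213 (columns 281..354) and row 361 (columns 287..350).

Run:
```python
from h import *
c=optics.get_calibration("wrist");im=cv2.imread("pics/w3.png")
st=manip.get_state(); p=st["position"]
hsv=cv2.cvtColor(im,cv2.COLOR_BGR2HSV);m=cv2.inRange(hsv,(15,140,90),(28,255,255));m[:195]=0;m[:,:270]=0;m[:,365:]=0
n,l,s,ce=cv2.connectedComponentsWithStats(m)
k=[i for i in range(1,n) if s[i,4]>30];C=ce[k];print(np.round(C,1).tolist(),s[k,4])
w=toworld(C,c,p[2]+.0161); ty=np.array([np.sin(.2307),np.cos(.2307)]);tx=np.array([-np.cos(.2307),np.sin(.2307)])
d=(w[:,:2]-p[:2]);print(np.c_[d@tx,d@ty].round(4).tolist())
```

```text
[[353.1, 212.3], [281.0, 212.4], [304.0, 212.3], [329.8, 212.4], [317.2, 318.8], [286.3, 359.9], [306.0, 359.9], [327.9, 359.8], [347.7, 359.8]] [ 178  169  171  171 1527  110  113  110  110]
[[0.0389, 0.0142], [0.0389, -0.0139], [0.0389, -0.0049], [0.0389, 0.0052], [-0.0106, 0.0002], [-0.033, -0.014], [-0.033, -0.005], [-0.033, 0.0051], [-0.0329, 0.0142]]
```

Run:
```python
from h import *
print([np.round(a,2) for a in rel(.6301,-.2663,.0339,-.2312)])
```

```text
[array([ 7.27,  0.38, 13.99]), array([0.  , 0.02, 0.02]), array([ 7.27,  0.38, 14.  ])]
```

Call:
{"op": "servo_tool", "data": {"increments": [[2.5,0.13,0,0,0,0,1],[2.5,0.13,1,0,0,0,1],[2.27,0.12,2,0,0,0,1],[0,0,3,0,0,0,1],[0,0,3,0,0,0,1]]}}

```text
clock: 7.0
position: [0.63, -0.2667, 0.084]
ee_rot: [0.001, 0.115, 0.993, -0.0]
contact_force: [0.4, -0.7, -3.0]
width: 0.0449
gripper_force: 52.4
```

Call:
{"op": "servo_tool", "data": {"increments": [[0,0,2,0,0,0,1],[0,0,1,0,0,0,1],[0,0,0,0,0,0,1],[0,0,0,0,0,0,1],[0,0,0,0,0,0,1]]}}

```text
clock: 7.5
position: [0.6315, -0.2675, 0.055]
ee_rot: [0.002, 0.115, 0.993, -0.001]
contact_force: [0.6, -0.4, -2.3]
width: 0.0451
gripper_force: 52.3
```

Run:
```python
from h import *
print([np.round(a,2) for a in rel(.6301,-.2663,.0339,-.2312)])
```

```text
[array([0.17, 0.09, 2.11]), array([-0.04,  0.18, -0.01]), array([0.16, 0.09, 2.11])]
```

Call:
{"op": "servo_tool", "data": {"increments": [[0.08,0.04,0.7,0,0,0,1],[0.08,0.04,0.6,0,0,0,1],[0,0,0.4,0,0,0,1],[0,0,0.2,0,0,0,1],[0,0,0,0,0,0,1]]}}

```text
clock: 8.0
position: [0.6289, -0.2658, 0.0342]
ee_rot: [-0.0, 0.116, 0.993, 0.0]
contact_force: [0.6, 0.2, -2.5]
width: 0.0449
gripper_force: 52.3
```

Call:
{"op": "servo_tool", "data": {"increments": [[0,0,0.1,0,0,0,1],[0,0,0.1,0,0,0,1],[0,0,0.1,0,0,0,1],[0,0,0,0,0,0,1],[0,0,0,0,0,0,1]]}}

```text
clock: 8.5
position: [0.6291, -0.2659, 0.034]
ee_rot: [0.001, 0.115, 0.993, -0.0]
contact_force: [-4.8, 1.2, 11.0]
width: 0.0452
gripper_force: 54.1
```

Call:
{"op": "servo_tool", "data": {"increments": [[0,0,-0.1,0,0,0,-1],[0,0,0,0,0,0,-1],[0,0,0,0,0,0,-1],[0,0,0,0,0,0,-1],[0,0,0,0,0,0,-1]]}}

```text
clock: 9.0
position: [0.6289, -0.2658, 0.0319]
ee_rot: [-0.0, 0.116, 0.993, 0.0]
contact_force: [0.8, 0.3, -0.0]
width: 0.0854
gripper_force: 0.0
```

Call:
{"op": "servo_tool", "data": {"increments": [[0,0,-2,0,0,0,-1],[0,0,-3,0,0,0,-1],[0,0,-4,0,0,0,-1],[-2.5,0,-4,0,0,0,-1],[-2.5,0,-2,0,0,0,-1]]}}

```text
clock: 9.5
position: [0.6792, -0.2781, 0.1871]
ee_rot: [0.003, 0.116, 0.993, -0.001]
contact_force: [1.7, -0.3, -0.4]
width: 0.0855
gripper_force: 0.0
```

Call:
{"op": "servo_tool", "data": {"increments": [[-1,0,0,0,0,0,-1],[0,0,0,0,0,0,-1],[0,0,0,0,0,0,-1],[0,0,0,0,0,0,-1],[0,0,0,0,0,0,-1]]}}

```text
clock: 10.0
position: [0.686, -0.2791, 0.1808]
ee_rot: [-0.002, 0.116, 0.993, 0.001]
contact_force: [-0.2, 0.6, -0.8]
width: 0.0853
gripper_force: 0.0
```

Run:
```python
from h import *
st=manip.get_state();print(st["clock"],st["position"])
c=optics.get_calibration("wrist");im=optics.get_image("wrist");save("w4",cv2.resize(im[:300,120:520],None,fx=2,fy=2))
r=best("supply","wrist",c,(.627,-.2656,-.231),z=.016);print(r)
```

```text
10.0 [ 0.6859849  -0.27913572  0.18081506]
(array([ 0.62594213, -0.26506007, -0.23525845]), np.float64(0.981611811279619))
```

View pics/w4.png

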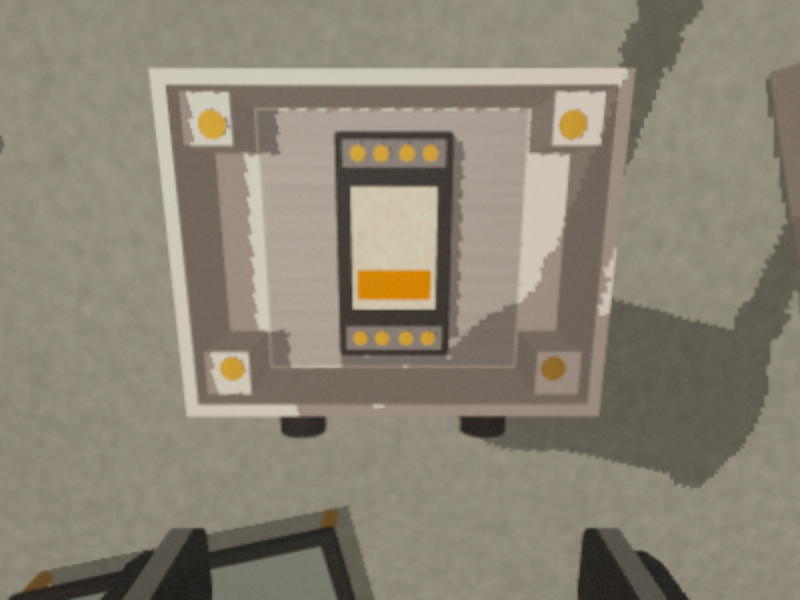

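The crop shows the supply at (337..452, 132..355), flat and square on the pad with no blue left uncovered. Measured against the pad it is 1.3 mm off in x and 0.5 mm off in y. Next is the green board.

Call:
{"op": "servo_tool", "data": {"increments": [[0,0,-1,0,0,-5.4,-1],[0,0,-1,0,0,-5.4,-1],[0,0,0,0,0,-5.3,-1],[-0.3,4.4,0,0,0,0,-1],[-0.3,4.4,0,0,0,0,-1]]}}

```text
clock: 10.6
position: [0.6885, -0.1918, 0.202]
ee_rot: [0.0, -0.023, 1.0, 0.0]
contact_force: [1.1, 0.6, 0.4]
width: 0.0855
gripper_force: 0.0
```

Call:
{"op": "servo_tool", "data": {"increments": [[-0.3,4.4,0,0,0,0,-1],[-0.3,4.4,0,0,0,0,-1],[-0.3,4.4,0,0,0,0,-1],[-0.3,4.4,0,0,0,0,-1],[-0.3,4.4,0,0,0,0,-1]]}}

```text
clock: 11.1
position: [0.6926, 0.0307, 0.2024]
ee_rot: [0.0, -0.025, 1.0, 0.0]
contact_force: [0.5, 0.1, 0.4]
width: 0.0854
gripper_force: 0.0
```

Call:
{"op": "servo_tool", "data": {"increments": [[-0.3,4.4,0,0,0,0,-1],[-0.3,4.4,0,0,0,0,-1],[-0.3,4.4,0,0,0,0,-1],[-0.3,4.4,0,0,0,0,-1],[-0.3,4.4,0,0,0,0,-1]]}}

```text
clock: 11.6
position: [0.6967, 0.2512, 0.2024]
ee_rot: [0.0, -0.025, 1.0, -0.0]
contact_force: [0.4, 0.5, 0.3]
width: 0.0857
gripper_force: 0.0
```

Call:
{"op": "servo_tool", "data": {"increments": [[0,0,0,0,0,0,-1],[0,0,0,0,0,0,-1],[0,0,0,0,0,0,-1],[0,0,0,0,0,0,-1],[0,0,0,0,0,0,-1]]}}

```text
clock: 12.1
position: [0.6974, 0.248, 0.2025]
ee_rot: [0.0, -0.024, 1.0, -0.0]
contact_force: [-0.3, 0.6, 0.3]
width: 0.0855
gripper_force: 0.0
```

Run:
```python
from h import *
st=manip.get_state();print(st["clock"],st["position"],st["ee_rot"])
c=optics.get_calibration("wrist");im=optics.get_image("wrist");save("w5",im)
r=best("board","wrist",c,(.635,.257,.05));print(r)
if r:
  print([np.round(a,2) for a in rel(r[0][0],r[0][1],.032,r[0][2])])
```

```text
12.1 [0.69740038 0.24804234 0.20250436] [ 6.24253512e-05 -2.38248243e-02  9.99716145e-01 -6.16538860e-05]
(array([0.6362179 , 0.25707823, 0.04968198]), np.float64(0.9845511673426406))
[array([ 6.07,  1.16, 17.05]), array([ 0.  ,  0.01, -0.1 ]), array([ 6.07,  1.17, 17.05])]
```

View pics/w5.png

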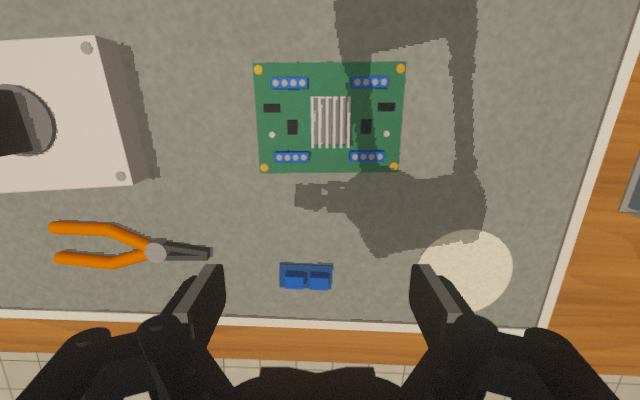

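The green board is at (253..406, 62..173), with its heat sink at (330,121). This is the one I want; the pink look-alike isn't in view here.

Call:
{"op": "servo_tool", "data": {"increments": [[3,0.6,0,0,0,0,-1],[3,0.57,2,0,0,0,-1],[0.07,0,4,0,0,0,-1],[0,0,4,0,0,0,-1],[0,0,3,0,0,0,-1]]}}

```text
clock: 12.7
position: [0.6348, 0.2576, 0.0705]
ee_rot: [-0.001, -0.025, 1.0, -0.0]
contact_force: [-0.2, -0.7, -1.6]
width: 0.0852
gripper_force: 0.0
```

Call:
{"op": "servo_tool", "data": {"increments": [[0,0,1,0,0,0,-1],[0,0,0,0,0,0,-1],[0,0,0,0,0,0,-1],[0,0,0,0,0,0,-1],[0,0,0,0,0,0,-1]]}}

```text
clock: 13.2
position: [0.6372, 0.2586, 0.0643]
ee_rot: [0.002, -0.025, 1.0, 0.0]
contact_force: [-0.1, -0.4, 0.2]
width: 0.0852
gripper_force: 0.0
```

Run:
```python
from h import *
print([np.round(a,2) for a in rel(.6362,.2571,.031,.0497)])
c=optics.get_calibration("wrist");optics.get_image("wrist")
print(best("board","wrist",c,(.635,.257,.05)))
```

```text
[array([ 0.11, -0.15,  3.33]), array([ 0.05,  0.19, -0.01]), array([ 0.1 , -0.14,  3.33])]
(array([0.63635665, 0.25714193, 0.05561381]), np.float64(0.9503658039042133))
```

Call:
{"op": "servo_tool", "data": {"increments": [[0.05,-0.08,1.2,0,0,0,-1],[0.05,-0.07,1.2,0,0,0,-1],[0,0,0.8,0,0,0,-1],[0,0,0.1,0,0,0,-1],[0,0,0,0,0,0,-1]]}}

```text
clock: 13.8
position: [0.6347, 0.2566, 0.0284]
ee_rot: [-0.001, -0.025, 1.0, -0.0]
contact_force: [0.1, 0.4, 0.1]
width: 0.0852
gripper_force: 0.0
```

Call:
{"op": "servo_tool", "data": {"increments": [[0,0,0,0,0,0,1],[0,0,0,0,0,0,1],[0,0,0,0,0,0,1],[0,0,0,0,0,0,1],[0,0,0,0,0,0,1]], "squeeze": 50}}

```text
clock: 14.3
position: [0.6356, 0.2568, 0.03]
ee_rot: [0.001, -0.025, 1.0, 0.0]
contact_force: [0.7, -0.6, 2.3]
width: 0.0333
gripper_force: 52.6
```

Call:
{"op": "servo_tool", "data": {"increments": [[0,0,0,0,0,0,1],[0,0,0,0,0,0,1],[0,0,0,0,0,0,1],[0,0,0,0,0,0,1],[0,0,0,0,0,0,1]]}}

```text
clock: 14.8
position: [0.6355, 0.2568, 0.03]
ee_rot: [0.001, -0.025, 1.0, 0.0]
contact_force: [0.2, 0.2, 5.8]
width: 0.0329
gripper_force: 52.7
```

Call:
{"op": "servo_tool", "data": {"increments": [[0,0,-1,0,0,0,1],[0,0,-3.5,0,0,0,1],[0,0,-3.5,0,0,5.4,1],[0,0,-3.5,0,0,5.4,1],[0,0,-3,0,0,5.3,1]]}}

```text
clock: 15.3
position: [0.6346, 0.2567, 0.1757]
ee_rot: [-0.0, 0.117, 0.993, 0.0]
contact_force: [1.0, 0.7, -1.3]
width: 0.0331
gripper_force: 52.0
```

Call:
{"op": "servo_tool", "data": {"increments": [[-0.5,-2,0,0,0,0,1],[-0.9,-4.2,0,0,0,0,1],[-0.9,-4.2,0,0,0,0,1],[-0.9,-4.2,0,0,0,0,1],[-0.9,-4.2,0,0,0,0,1]]}}

```text
clock: 15.8
position: [0.6299, 0.0617, 0.1722]
ee_rot: [-0.002, 0.115, 0.993, -0.0]
contact_force: [-0.2, -0.9, -1.9]
width: 0.0332
gripper_force: 52.0
```

Call:
{"op": "servo_tool", "data": {"increments": [[-0.9,-4.2,0,0,0,0,1],[-0.9,-4.2,0,0,0,0,1],[-0.9,-4.2,0,0,0,0,1],[-0.9,-4.2,0,0,0,0,1],[-0.9,-4.2,0,0,0,0,1]]}}

```text
clock: 16.3
position: [0.6252, -0.1526, 0.1721]
ee_rot: [-0.002, 0.115, 0.993, 0.0]
contact_force: [1.0, 0.3, -1.6]
width: 0.0329
gripper_force: 52.0
```

Call:
{"op": "servo_tool", "data": {"increments": [[-0.9,-4.2,0,0,0,0,1],[-0.9,-4.2,0,0,0,0,1],[-0.7,-3,0,0,0,0,1],[0,0,0,0,0,0,1],[0,0,0,0,0,0,1]]}}

```text
clock: 16.8
position: [0.6237, -0.2679, 0.1721]
ee_rot: [-0.002, 0.116, 0.993, 0.001]
contact_force: [-1.0, 0.6, -1.4]
width: 0.033
gripper_force: 52.0
```

Run:
```python
from h import *
st=manip.get_state();print(st["position"],st["gripper_force"],st["width"])
print([np.round(a,2) for a in rel(.6264,-.2661,.018+.060,-.2314)])
c=optics.get_calibration("wrist");im=optics.get_image("wrist");save("w6",im)
from math import cos,sin
print(best("board","wrist",c,(st["position"][0],st["position"][1],-.2314),z=st["position"][2]-.018))
```

```text
[ 0.6236889  -0.26789278  0.17207013] 52.008177638053894 0.03299712158985058
[array([-0.26,  0.22,  9.41]), array([ 0.09, -0.25, -0.09]), array([-0.22,  0.24,  9.41])]
(array([ 0.62464663, -0.26783043, -0.22935956]), np.float64(0.7774172043197638))
```

View pics/w6.png

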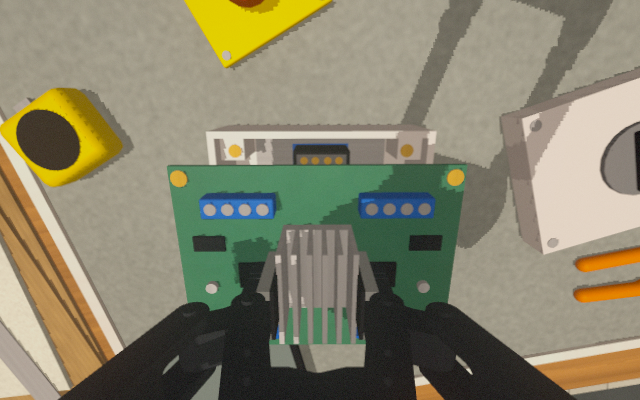

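The held board spans (168..470, 165..), centred on the box rim at (207..436, 130). The yaw agrees.

Call:
{"op": "servo_tool", "data": {"increments": [[-0.12,0.12,2,0,0,0,1],[-0.12,0.12,2.5,0,0,0,1],[0,0,2,0,0,0,1],[0,0,0.5,0,0,0,1],[0,0,0,0,0,0,1]]}}

```text
clock: 17.4
position: [0.628, -0.2639, 0.1034]
ee_rot: [-0.001, 0.115, 0.993, 0.001]
contact_force: [0.5, 0.6, -1.2]
width: 0.033
gripper_force: 52.0
```

Call:
{"op": "servo_tool", "data": {"increments": [[0,0,0,0,0,0,1],[0,0,0,0,0,0,1],[0,0,0,0,0,0,1],[0,0,0,0,0,0,1],[0,0,0,0,0,0,1]]}}

```text
clock: 17.9
position: [0.6286, -0.2655, 0.1047]
ee_rot: [0.0, 0.116, 0.993, -0.0]
contact_force: [0.3, -0.1, -2.1]
width: 0.0332
gripper_force: 52.0
```

Run:
```python
from h import *
print([np.round(a,2) for a in rel(.6262,-.2658,.078,-.2314)])
```

```text
[array([ 0.23, -0.08,  2.67]), array([-0.01,  0.04, -0.02]), array([ 0.23, -0.08,  2.67])]
```

Call:
{"op": "servo_tool", "data": {"increments": [[0.1,-0.04,0.5,0,0,0,1],[0.1,-0.04,0.5,0,0,0,1],[0,0,0.4,0,0,0,1],[0,0,0,0,0,0,1],[0,0,0,0,0,0,1]]}}

```text
clock: 18.4
position: [0.6263, -0.2656, 0.0899]
ee_rot: [-0.0, 0.116, 0.993, 0.0]
contact_force: [-0.4, -0.2, -1.8]
width: 0.0332
gripper_force: 52.0
```

Call:
{"op": "servo_tool", "data": {"increments": [[0,0,0.4,0,0,0,1],[0,0,0.4,0,0,0,1],[0,0,0.2,0,0,0,1],[0,0,0,0,0,0,1],[0,0,0,0,0,0,1]]}}

```text
clock: 18.9
position: [0.6264, -0.2657, 0.0802]
ee_rot: [-0.0, 0.116, 0.993, 0.0]
contact_force: [-0.2, -0.5, -0.4]
width: 0.0328
gripper_force: 52.0
```

Call:
{"op": "servo_tool", "data": {"increments": [[0,0,0.1,0,0,0,1],[0,0,0.1,0,0,0,1],[0,0,0.1,0,0,0,1],[0,0,0,0,0,0,1],[0,0,0,0,0,0,1]]}}

```text
clock: 19.4
position: [0.6265, -0.2657, 0.0779]
ee_rot: [0.0, 0.116, 0.993, -0.0]
contact_force: [-1.7, -0.4, 4.0]
width: 0.033
gripper_force: 52.5
```

Call:
{"op": "servo_tool", "data": {"increments": [[0,0,0,0,0,0,-1],[0,0,0,0,0,0,-1],[0,0,0,0,0,0,-1],[0,0,0,0,0,0,-1],[0,0,0,0,0,0,-1]]}}

```text
clock: 19.9
position: [0.6264, -0.2657, 0.0772]
ee_rot: [0.0, 0.116, 0.993, 0.0]
contact_force: [-1.0, -0.2, 0.2]
width: 0.0855
gripper_force: 0.0
```

Call:
{"op": "servo_tool", "data": {"increments": [[0,0,-2,0,0,0,-1],[0,0,-3,0,0,0,-1],[-1,0,-4,0,0,0,-1],[-2.5,0,-3,0,0,0,-1],[-2.5,0,-1,0,0,0,-1]]}}

```text
clock: 20.4
position: [0.6868, -0.2804, 0.2127]
ee_rot: [0.004, 0.116, 0.993, -0.001]
contact_force: [0.4, -0.1, 0.1]
width: 0.0853
gripper_force: 0.0
```

Call:
{"op": "servo_tool", "data": {"increments": [[0,0,0,0,0,0,-1],[0,0,0,0,0,0,-1],[0,0,0,0,0,0,-1],[0,0,0,0,0,0,-1],[0,0,0,0,0,0,-1]]}}

```text
clock: 20.9
position: [0.6839, -0.2792, 0.2067]
ee_rot: [-0.001, 0.116, 0.993, 0.0]
contact_force: [-0.2, -1.0, -0.3]
width: 0.0853
gripper_force: 0.0
```

Run:
```python
from h import *
st=manip.get_state();print(st["clock"],st["position"])
c=optics.get_calibration("wrist");im=optics.get_image("wrist");save("w7",im)
print(best("board","wrist",c,(.627,-.2656,-.231),z=.060)); print(best("base","wrist",c,(.627,-.2656,-.231)))
```

```text
20.9 [ 0.68391975 -0.27918781  0.20671953]
(array([ 0.62736237, -0.26545761, -0.22919371]), np.float64(0.992682742985696))
(array([ 0.62717292, -0.2653647 , -0.23241668]), np.float64(0.32589009117188383))
```

View pics/w7.png

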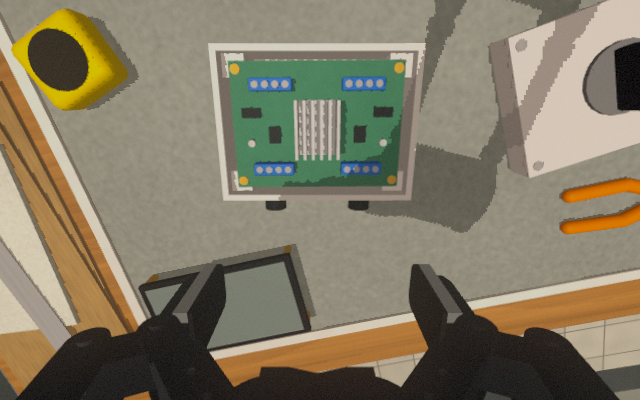

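The board sits inside the rim at (228..406, 60..188), level on the posts, with an even gap all round. Next is the cover.

Call:
{"op": "servo_tool", "data": {"increments": [[0,0,0,0,0,-6.3,-1],[0,0,0,0,0,-6.3,-1],[0,0,0,0,0,-6.3,-1],[-0.9,4.4,0,0,0,0,-1],[-0.9,4.4,0,0,0,0,-1]]}}

```text
clock: 21.55
position: [0.6939, -0.1905, 0.207]
ee_rot: [0.0, -0.048, 0.999, 0.0]
contact_force: [1.2, 0.7, -0.1]
width: 0.0854
gripper_force: 0.0
```

Call:
{"op": "servo_tool", "data": {"increments": [[-0.9,4.4,0,0,0,0,-1],[-0.9,4.4,0,0,0,0,-1],[-0.9,4.4,0,0,0,0,-1],[-0.9,4.4,0,0,0,0,-1],[0,0,0,0,0,0,-1]]}}

```text
clock: 22.05
position: [0.7126, -0.0047, 0.2075]
ee_rot: [0.0, -0.052, 0.999, 0.002]
contact_force: [-0.1, -1.0, 0.9]
width: 0.0855
gripper_force: 0.0
```

Call:
{"op": "servo_tool", "data": {"increments": [[0,0,0,0,0,0,-1],[0,0,0,0,0,0,-1],[0,0,0,0,0,0,-1],[0,0,0,0,0,0,-1],[0,0,0,0,0,0,-1]]}}

```text
clock: 22.55
position: [0.7125, -0.0126, 0.2073]
ee_rot: [0.0, -0.048, 0.999, 0.0]
contact_force: [0.3, -0.3, -0.1]
width: 0.0857
gripper_force: 0.0
```

Run:
```python
from h import *
st=manip.get_state();print(st["clock"],st["position"])
c=optics.get_calibration("wrist");im=optics.get_image("wrist");save("w8",im)
r=best("cover","wrist",c,(.649,-.01,.1));print(r)
if r: print([np.round(a,2) for a in rel(r[0][0],r[0][1],.012+.056,r[0][2])])
```

```text
22.55 [ 0.7125474  -0.01258753  0.20728704]
(array([ 0.64831536, -0.00966612,  0.10991323]), np.float64(0.9859626922164348))
[array([ 6.37,  0.87, 13.93]), array([ 0.01,  0.  , -0.72]), array([ 6.36,  0.95, 13.93])]
```

View pics/w8.png

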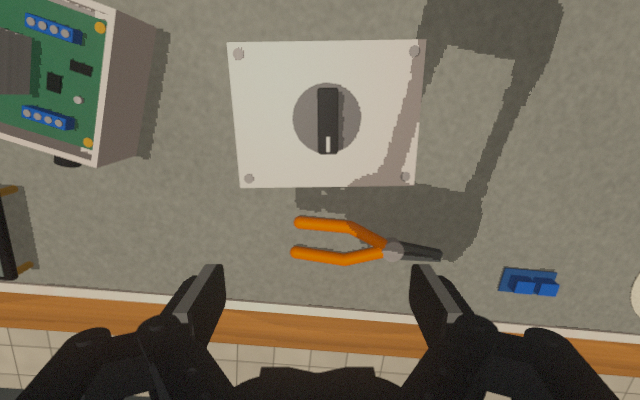

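The cover is at (227..425, 40..188), handle at (328,120), with the pliers well clear at (290..440, 215..265).

Call:
{"op": "servo_tool", "data": {"increments": [[3.2,0.5,0,0,0,-0.7,-1],[3.1,0.45,2,0,0,0,-1],[0,0,4,0,0,0,-1],[0,0,2,0,0,0,-1],[0,0,2,0,0,0,-1]]}}

```text
clock: 23.15
position: [0.6483, -0.0087, 0.1063]
ee_rot: [-0.0, -0.055, 0.998, 0.0]
contact_force: [0.2, 1.1, 0.3]
width: 0.0853
gripper_force: 0.0
```

Call:
{"op": "servo_tool", "data": {"increments": [[0,0,1,0,0,0,-1],[0,0,0,0,0,0,-1],[0,0,0,0,0,0,-1],[0,0,0,0,0,0,-1],[0,0,0,0,0,0,-1]]}}

```text
clock: 23.65
position: [0.6498, -0.0086, 0.0985]
ee_rot: [0.001, -0.055, 0.998, -0.0]
contact_force: [0.1, 0.1, 0.1]
width: 0.0851
gripper_force: 0.0
```

Run:
```python
from h import *
print([np.round(a,2) for a in rel(.6483,-.0097,.068,.1099)])
```

```text
[array([ 0.16, -0.09,  3.05]), array([-0.03,  0.13,  0.04]), array([ 0.16, -0.1 ,  3.05])]
```

Call:
{"op": "servo_tool", "data": {"increments": [[0.08,-0.05,1,0,0,0,-1],[0.08,-0.05,1,0,0,0,-1],[0,0,0.7,0,0,0,-1],[0,0,0.2,0,0,0,-1],[0,0,0,0,0,0,-1]]}}

```text
clock: 24.15
position: [0.647, -0.0096, 0.0674]
ee_rot: [-0.001, -0.055, 0.998, 0.0]
contact_force: [-0.7, 0.3, -0.1]
width: 0.0857
gripper_force: 0.0
```

Call:
{"op": "servo_tool", "data": {"increments": [[0,0,0,0,0,0,1],[0,0,0,0,0,0,1],[0,0,0,0,0,0,1],[0,0,0,0,0,0,1],[0,0,0,0,0,0,1]], "squeeze": 70}}

```text
clock: 24.65
position: [0.6477, -0.0098, 0.0688]
ee_rot: [0.0, -0.055, 0.998, -0.0]
contact_force: [0.6, -0.3, -0.1]
width: 0.0147
gripper_force: 68.8
```

Call:
{"op": "servo_tool", "data": {"increments": [[0,0,0,0,0,0,1],[0,0,0,0,0,0,1],[0,0,0,0,0,0,1],[0,0,0,0,0,0,1],[0,0,0,0,0,0,1]]}}

```text
clock: 25.15
position: [0.6477, -0.0098, 0.0687]
ee_rot: [0.0, -0.055, 0.998, -0.0]
contact_force: [-0.8, -1.4, 4.8]
width: 0.0148
gripper_force: 69.3
```

Call:
{"op": "servo_tool", "data": {"increments": [[0,0,-1,0,0,0,1],[0,0,-3,0,0,0,1],[0,0,-3,0,0,6.5,1],[0,0,-3,0,0,6.5,1],[0,0,-2,0,0,6.5,1]]}}

```text
clock: 25.65
position: [0.6478, -0.0095, 0.1903]
ee_rot: [0.001, 0.117, 0.993, 0.0]
contact_force: [0.7, -0.3, -2.5]
width: 0.0147
gripper_force: 68.7
```

Call:
{"op": "servo_tool", "data": {"increments": [[-0.4,-2.5,0,0,0,0,1],[-0.6,-4.2,0,0,0,0,1],[-0.6,-4.2,0,0,0,0,1],[-0.6,-4.2,0,0,0,0,1],[-0.6,-4.2,0,0,0,0,1]]}}

```text
clock: 26.15
position: [0.63, -0.205, 0.1878]
ee_rot: [-0.001, 0.114, 0.993, 0.0]
contact_force: [-0.4, -0.3, -1.8]
width: 0.0145
gripper_force: 68.7
```

Call:
{"op": "servo_tool", "data": {"increments": [[-0.6,-4,0,0,0,0,1],[-0.4,-2,0,0,0,0,1],[0,0,1,0,0,0,1],[0,0,2,0,0,0,1],[0,0,1,0,0,0,1]]}}

```text
clock: 26.65
position: [0.6257, -0.2626, 0.1459]
ee_rot: [-0.002, 0.114, 0.993, 0.002]
contact_force: [-0.5, 0.1, -2.2]
width: 0.0151
gripper_force: 68.7
```

Call:
{"op": "servo_tool", "data": {"increments": [[0,0,0,0,0,0,1],[0,0,0,0,0,0,1],[0,0,0,0,0,0,1],[0,0,0,0,0,0,1],[0,0,0,0,0,0,1]]}}

```text
clock: 27.15
position: [0.6272, -0.2647, 0.1491]
ee_rot: [0.001, 0.115, 0.993, -0.0]
contact_force: [-0.2, -0.4, -1.9]
width: 0.0148
gripper_force: 68.7
```

Run:
```python
from h import *
st=manip.get_state();p=st["position"];print(p,st["gripper_force"])
print([np.round(a,2) for a in rel(.6266,-.2655,.1227,-.2312)])
c=optics.get_calibration("wrist");im=optics.get_image("wrist");save("w9",im)
print(best("cover","wrist",c,(p[0],p[1],-.231),z=p[2]-.0567))
```

```text
[ 0.62721069 -0.26465175  0.14911444] 68.70405077934265
[array([ 0.04, -0.1 ,  2.64]), array([-0.01,  0.08,  0.1 ]), array([ 0.04, -0.1 ,  2.64])]
(array([ 0.62814527, -0.26465824, -0.229769  ]), np.float64(0.7707447193942248))
```

View pics/w9.png

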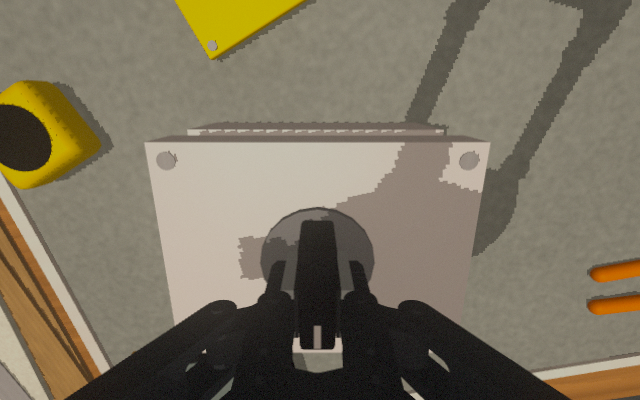

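The held cover spans (146..490, 140..) and sits parallel to the box rim behind it (188..446, 128). It is centred to within a pixel.

Call:
{"op": "servo_tool", "data": {"increments": [[0.03,-0.05,0.6,0,0,0,1],[0.02,-0.05,0.6,0,0,0,1],[0,0,0.4,0,0,0,1],[0,0,0,0,0,0,1],[0,0,0,0,0,0,1]]}}

```text
clock: 27.75
position: [0.626, -0.2655, 0.1319]
ee_rot: [-0.0, 0.115, 0.993, 0.0]
contact_force: [0.3, 0.1, -1.5]
width: 0.0147
gripper_force: 68.7
```

Call:
{"op": "servo_tool", "data": {"increments": [[0,0,0.4,0,0,0,1],[0,0,0.3,0,0,0,1],[0,0,0.2,0,0,0,1],[0,0,0.1,0,0,0,1],[0,0,0,0,0,0,1]]}}

```text
clock: 28.25
position: [0.626, -0.2655, 0.123]
ee_rot: [0.0, 0.115, 0.993, -0.0]
contact_force: [-1.8, 0.7, 1.8]
width: 0.0147
gripper_force: 69.5
```

Call:
{"op": "servo_tool", "data": {"increments": [[0,0,0.1,0,0,0,1],[0,0,0.1,0,0,0,1],[0,0,0.1,0,0,0,1],[0,0,0,0,0,0,1],[0,0,0,0,0,0,1]]}}

```text
clock: 28.75
position: [0.626, -0.2655, 0.123]
ee_rot: [0.001, 0.115, 0.993, -0.0]
contact_force: [-5.8, 2.9, 15.2]
width: 0.0146
gripper_force: 71.3
```

Call:
{"op": "servo_tool", "data": {"increments": [[0,0,-0.2,0,0,0,-1],[0,0,0,0,0,0,-1],[0,0,0,0,0,0,-1],[0,0,0,0,0,0,-1],[0,0,0,0,0,0,-1]]}}

```text
clock: 29.25
position: [0.6261, -0.2655, 0.1207]
ee_rot: [-0.0, 0.115, 0.993, 0.0]
contact_force: [-0.1, -0.4, 0.4]
width: 0.0846
gripper_force: 0.0
```

Call:
{"op": "servo_tool", "data": {"increments": [[0,0,-3,0,0,0,-1],[0,0,-4,0,0,-7.15,-1],[0,0,-2,0,0,-7.15,-1],[0,0,0,0,0,-7.15,-1],[0,0,0,0,0,-7.15,-1]]}}

```text
clock: 29.75
position: [0.6266, -0.2658, 0.2123]
ee_rot: [0.001, -0.137, 0.991, -0.001]
contact_force: [-0.2, 0.1, 0.1]
width: 0.0856
gripper_force: 0.0
```

Call:
{"op": "servo_tool", "data": {"increments": [[4,1.1,0,0,0,0,-1],[4,1.1,0,0,0,0,-1],[2.9,1.1,0,0,0,0,-1],[0,0,0,0,0,0,-1],[0,0,0,0,0,0,-1]]}}

```text
clock: 30.25
position: [0.5123, -0.2629, 0.2116]
ee_rot: [0.001, -0.134, 0.991, -0.0]
contact_force: [-0.0, -1.3, -0.6]
width: 0.0859
gripper_force: 0.0
```

Run:
```python
from h import *
st=manip.get_state();print(st["clock"],st["position"])
c=optics.get_calibration("wrist");im=optics.get_image("wrist");save("w10",im)
r=best("lid","wrist",c,(.454,-.279,.275));print(r)
if r: print([np.round(a,2) for a in rel(r[0][0],r[0][1],.012+.028,r[0][2])])
r=best("cover","wrist",c,(.627,-.2655,-.231),z=.066);print(r)
```

```text
30.25 [ 0.51227805 -0.26294829  0.21164572]
(array([ 0.45225423, -0.27937589,  0.27163472]), np.float64(0.9804645630631565))
[array([ 6.35,  0.08, 17.13]), array([-0.05,  0.07, -0.12]), array([ 6.33,  0.07, 17.14])]
(array([ 0.62613772, -0.26480373, -0.22430017]), np.float64(0.7994497929579734))
```

View pics/w10.png

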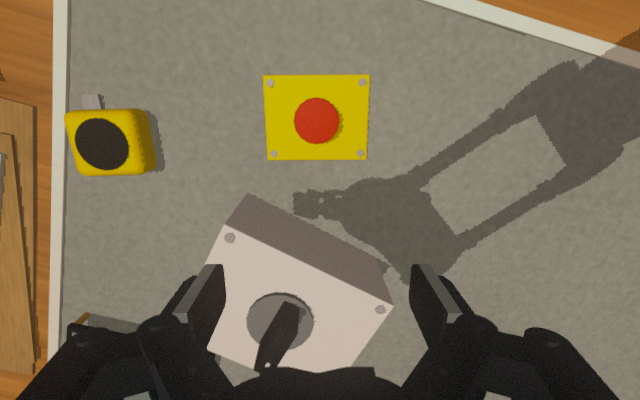

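The cover sits on the box with its handle at (280,330). The lid is at (263..369, 75..160), its red head at (317,121), clear of the tape at (108,143).

Call:
{"op": "servo_tool", "data": {"increments": [[3.2,0.04,0,0,0,0,-1],[3.1,0.04,2,0,0,0,-1],[0,0,4,0,0,0,-1],[0,0,4,0,0,0,-1],[0,0,3,0,0,0,-1]]}}

```text
clock: 30.9
position: [0.4515, -0.2786, 0.0791]
ee_rot: [-0.0, -0.134, 0.991, 0.0]
contact_force: [-0.1, 0.4, -0.4]
width: 0.0852
gripper_force: 0.0
```

Call:
{"op": "servo_tool", "data": {"increments": [[0,0,1,0,0,0,-1],[0,0,0,0,0,0,-1],[0,0,0,0,0,0,-1],[0,0,0,0,0,0,-1],[0,0,0,0,0,0,-1]]}}

```text
clock: 31.4
position: [0.4523, -0.2794, 0.0727]
ee_rot: [0.001, -0.134, 0.991, -0.001]
contact_force: [-0.4, 0.9, 0.3]
width: 0.0851
gripper_force: 0.0
```

Run:
```python
from h import *
print([np.round(a,2) for a in rel(.4523,-.2794,.040,.2716)])
```

```text
[array([0.01, 0.01, 3.27]), array([-0.14,  0.11, -0.12]), array([ 0.  , -0.  ,  3.27])]
```

Call:
{"op": "servo_tool", "data": {"increments": [[0,0,1,0,0,0,-1],[0,0,1,0,0,0,-1],[0,0,0.8,0,0,0,-1],[0,0,0.3,0,0,0,-1],[0,0,0,0,0,0,-1]]}}

```text
clock: 31.9
position: [0.4508, -0.2784, 0.0393]
ee_rot: [-0.001, -0.134, 0.991, 0.001]
contact_force: [0.2, -0.3, -0.3]
width: 0.0856
gripper_force: 0.0
```

Call:
{"op": "servo_tool", "data": {"increments": [[0,0,0,0,0,0,-1],[0,0,0,0,0,0,1],[0,0,0,0,0,0,1],[0,0,0,0,0,0,1],[0,0,0,0,0,0,1]], "squeeze": 50}}

```text
clock: 32.4
position: [0.4516, -0.279, 0.0409]
ee_rot: [0.0, -0.134, 0.991, -0.0]
contact_force: [-0.8, -0.7, 2.6]
width: 0.0387
gripper_force: 49.8
```

Call:
{"op": "servo_tool", "data": {"increments": [[0,0,0,0,0,0,1],[0,0,0,0,0,0,1],[0,0,0,0,0,0,1],[0,0,0,0,0,0,1],[0,0,0,0,0,0,1]]}}

```text
clock: 32.9
position: [0.4517, -0.279, 0.0409]
ee_rot: [0.0, -0.134, 0.991, -0.0]
contact_force: [-1.2, -0.7, 5.9]
width: 0.0385
gripper_force: 49.8
```

Call:
{"op": "servo_tool", "data": {"increments": [[0,0,-1,0,0,0,1],[0,0,-3.5,0,0,0,1],[0,0,-3.5,0,0,6.8,1],[0,0,-3.5,0,0,6.8,1],[0,0,-3,0,0,0,1]]}}

```text
clock: 33.4
position: [0.4512, -0.2786, 0.1872]
ee_rot: [0.0, -0.015, 1.0, -0.0]
contact_force: [0.0, -0.7, -0.9]
width: 0.0383
gripper_force: 50.5
```

Call:
{"op": "servo_tool", "data": {"increments": [[-0.4,2.2,0,0,0,0,1],[-0.63,4.2,0,0,0,0,1],[-0.63,4.2,0,0,0,0,1],[-0.63,4.2,0,0,0,0,1],[-0.63,4.2,0,0,0,0,1]]}}

```text
clock: 33.9
position: [0.4739, -0.0862, 0.1854]
ee_rot: [-0.0, -0.016, 1.0, 0.0]
contact_force: [0.7, 0.1, -0.4]
width: 0.0384
gripper_force: 50.6
```

Call:
{"op": "servo_tool", "data": {"increments": [[-0.63,4.2,0,0,0,0,1],[-0.63,4.2,0,0,0,0,1],[-0.63,4.2,0,0,0,0,1],[-0.63,4.2,0,0,0,0,1],[-0.63,4.2,0,0,0,0,1]]}}

```text
clock: 34.4
position: [0.4986, 0.1247, 0.1854]
ee_rot: [-0.0, -0.016, 1.0, -0.0]
contact_force: [0.3, 0.1, -0.9]
width: 0.0385
gripper_force: 50.6
```

Call:
{"op": "servo_tool", "data": {"increments": [[-0.63,4.2,0,0,0,0,1],[-0.63,4.2,0,0,0,0,1],[-0.63,4.2,0,0,0,0,1],[-0.3,2.9,0,0,0,0,1],[0,0,0,0,0,0,1]]}}

```text
clock: 34.9
position: [0.5159, 0.2825, 0.185]
ee_rot: [-0.0, -0.018, 1.0, 0.001]
contact_force: [1.1, -0.5, -0.9]
width: 0.0386
gripper_force: 50.7
```

Call:
{"op": "servo_tool", "data": {"increments": [[0,0,0,0,0,0,1],[0,0,0,0,0,0,1],[0,0,0,0,0,0,1],[0,0,0,0,0,0,1],[0,0,0,0,0,0,1]]}}

```text
clock: 35.4
position: [0.5162, 0.2779, 0.1855]
ee_rot: [0.0, -0.015, 1.0, 0.0]
contact_force: [0.2, 0.3, -1.4]
width: 0.0385
gripper_force: 50.7
```

Run:
```python
from h import *
st=manip.get_state();p=st["position"];print(st["clock"],p,st["gripper_force"])
c=optics.get_calibration("wrist");im=optics.get_image("wrist");save("w11",im)
for s in finder.silhouettes("station","wrist"): print(s["p"],s["box"])
r=best("station","wrist",c,(.432,.28,.034));print(r)
if r: print([np.round(a,2) for a in rel(r[0][0],r[0][1],.0919,r[0][2])])
print(best("lid","wrist",c,(p[0],p[1],.034),z=p[2]-.0289))
```

```text
35.4 [0.51618616 0.27785356 0.18549956] 50.748138427734375
0.72 [327.5, 84.4, 146.2, 133.1]
0.53 [317.9, 262.7, 201.8, 149.0]
(array([0.43239484, 0.28184468, 0.02219024]), np.float64(0.9619769246649184))
[array([8.36, 0.62, 9.35]), array([0.01, 0.01, 0.53]), array([8.37, 0.54, 9.35])]
(array([0.51707489, 0.27818861, 0.03469631]), np.float64(0.764680436186051))
```

View pics/w11.png

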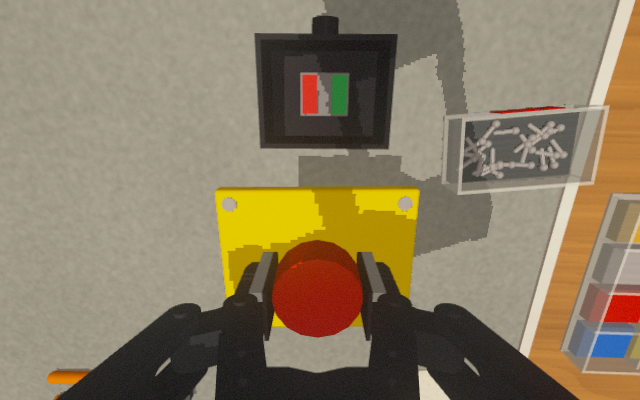

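Run:
```python
from h import *
c=optics.get_calibration("wrist")
w=toworld([(255,34),(397,34),(389,149),(261,149)],c,.070)[:,:2]
print(w.round(4).tolist(),w.mean(0),[np.linalg.norm(w[i]-w[(i+1)%4]).round(4) for i in range(4)])
s=finder.silhouettes("station","wrist")[0]["region"]; s=s.copy(); s[:34]=0
print(fit("station",s,c,(.432,.28,.034)))
for v in [(.4324,.2818,.022),(.4344,.281,.022)]:
    R=np.array([[np.cos(v[2]),-np.sin(v[2])],[np.sin(v[2]),np.cos(v[2])]])
    P=[[*(R@[a*.04,b*.05]+v[:2]),z] for z in(.07,.012) for a,b in((-1,-1),(-1,1),(1,1),(1,-1))]
    print(topx(P,c).round(0).tolist())
im=cv2.imread("pics/w11.png");save("w11b",cv2.resize(im[5:165,235:415][:,:,::-1],None,fx=4,fy=4,interpolation=cv2.INTER_CUBIC)[:600])
```

```text
[[0.3944, 0.2321], [0.3914, 0.3307], [0.4709, 0.3334], [0.4739, 0.2342]] [0.43265477 0.28258301] [np.float64(0.0987), np.float64(0.0796), np.float64(0.0992), np.float64(0.0796)]
(array([0.43271601, 0.28225072, 0.02904266]), np.float64(0.9884697132807294))
[[253.0, 32.0], [397.0, 34.0], [388.0, 149.0], [259.0, 148.0], [266.0, 45.0], [381.0, 47.0], [375.0, 140.0], [269.0, 139.0]]
[[252.0, 36.0], [396.0, 37.0], [387.0, 152.0], [258.0, 151.0], [265.0, 48.0], [380.0, 49.0], [374.0, 142.0], [269.0, 141.0]]
```

View pics/w11b.png

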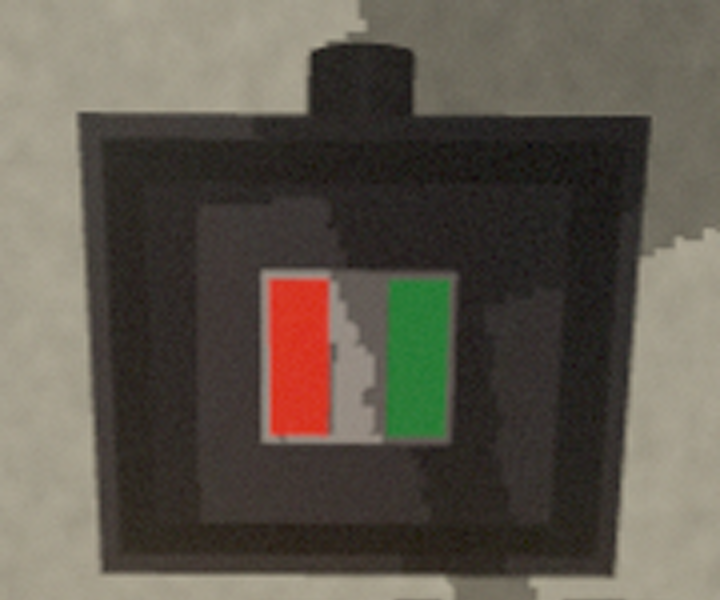

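The crop shows the station rim square at (80..650, 113..573), with the contact block inside it at (260..457, 270..443). The fit excluding the gland is (0.4327, 0.2823), yaw 0.029.

Call:
{"op": "servo_tool", "data": {"increments": [[3,0.2,0,0,0,0,1],[3,0.2,0,0,0,0,1],[2.4,0.18,1,0,0,0,1],[0,0,2.5,0,0,0,1],[0,0,2.5,0,0,0,1]]}}

```text
clock: 36.15
position: [0.4317, 0.2822, 0.1257]
ee_rot: [0.001, -0.016, 1.0, 0.001]
contact_force: [-0.2, -0.0, -0.7]
width: 0.0384
gripper_force: 50.8
```

Call:
{"op": "servo_tool", "data": {"increments": [[0,0,0.5,0,0,0,1],[0,0,0,0,0,0,1],[0,0,0,0,0,0,1],[0,0,0,0,0,0,1],[0,0,0,0,0,0,1]]}}

```text
clock: 36.65
position: [0.4327, 0.282, 0.1213]
ee_rot: [0.001, -0.016, 1.0, 0.0]
contact_force: [0.9, -0.7, -1.5]
width: 0.0385
gripper_force: 50.8
```

Run:
```python
from h import *
print([np.round(a,2) for a in rel(.4319,.2822,.0919,.03)])
```

```text
[array([0.09, 0.02, 2.94]), array([0.05, 0.11, 0.11]), array([0.08, 0.02, 2.94])]
```

Call:
{"op": "servo_tool", "data": {"increments": [[0,0,0.7,0,0,0,1],[0,0,0.6,0,0,0,1],[0,0,0.5,0,0,0,1],[0,0,0,0,0,0,1],[0,0,0,0,0,0,1]]}}

```text
clock: 37.15
position: [0.4318, 0.2817, 0.102]
ee_rot: [-0.0, -0.016, 1.0, -0.0]
contact_force: [0.7, 0.3, -0.6]
width: 0.0387
gripper_force: 50.8
```

Call:
{"op": "servo_tool", "data": {"increments": [[0,0,0.4,0,0,0,1],[0,0,0.3,0,0,0,1],[0,0,0.2,0,0,0,1],[0,0,0.1,0,0,0,1],[0,0,0,0,0,0,1]]}}

```text
clock: 37.65
position: [0.432, 0.2817, 0.0923]
ee_rot: [0.0, -0.016, 1.0, 0.0]
contact_force: [0.6, -0.3, -1.1]
width: 0.0387
gripper_force: 50.8
```

Call:
{"op": "servo_tool", "data": {"increments": [[0,0,0.1,0,0,0,1],[0,0,0.1,0,0,0,1],[0,0,0.1,0,0,0,1],[0,0,0,0,0,0,1],[0,0,0,0,0,0,1]]}}

```text
clock: 38.15
position: [0.4321, 0.2818, 0.0921]
ee_rot: [0.001, -0.016, 1.0, 0.0]
contact_force: [-3.7, -2.1, 17.1]
width: 0.0386
gripper_force: 52.5
```

Home at 0.0921 (expected 0.0919). I release it, retreat and check everything.

Call:
{"op": "servo_tool", "data": {"increments": [[0,0,-0.2,0,0,0,-1],[0,0,0,0,0,0,-1],[0,0,0,0,0,0,-1],[0,0,0,0,0,0,-1],[0,0,0,0,0,0,-1]]}}

```text
clock: 38.65
position: [0.4319, 0.2817, 0.091]
ee_rot: [-0.0, -0.016, 1.0, -0.0]
contact_force: [-0.1, 0.2, 0.1]
width: 0.0855
gripper_force: 0.0
```

Call:
{"op": "servo_tool", "data": {"increments": [[0,0,-2,0,0,0,-1],[0,0,-3,0,0,0,-1],[0,0,-4,0,0,0,-1],[-2,0,-3,0,0,0,-1],[-3,0,-1,0,0,0,-1]]}}

```text
clock: 39.15
position: [0.4827, 0.2842, 0.2253]
ee_rot: [0.003, -0.017, 1.0, 0.001]
contact_force: [0.6, 1.1, 0.1]
width: 0.0852
gripper_force: 0.0
```

Call:
{"op": "servo_tool", "data": {"increments": [[0,0,0,0,0,0,-1],[0,0,0,0,0,0,-1],[0,0,0,0,0,0,-1],[0,0,0,0,0,0,-1],[0,0,0,0,0,0,-1]]}}

```text
clock: 39.65
position: [0.481, 0.2832, 0.2207]
ee_rot: [-0.001, -0.016, 1.0, -0.0]
contact_force: [-1.0, 0.2, -0.2]
width: 0.0851
gripper_force: 0.0
```

Run:
```python
from h import *
st=manip.get_state();print(st["clock"],st["position"])
c=optics.get_calibration("wrist");im=optics.get_image("wrist")
print(best("lid","wrist",c,(.4327,.282,.03),z=.063))
sc=optics.get_image("scene");t=optics.get_image("top");ct=optics.get_calibration("top")
for l,g,z in (("cover",(.627,-.2655,-.231),.066),("tape",(.5248,-.4654,.2),.012),("screws",(.476,.452,.1),.012)): print(l,best(l,"top",ct,g,z))
a=cv2.resize(im,(480,300));b=cv2.resize(sc[130:330,240:450],(315,300));d=cv2.resize(t[90:240,150:510],(720,300))
o=np.zeros((600,800,3),np.uint8);o[:300,:480]=a;o[:300,480:795]=b;o[300:,:720]=d;save("fin",o)
```

```text
39.65 [0.48097426 0.28321288 0.2207378 ]
(array([0.43324398, 0.28232501, 0.03166453]), np.float64(0.983122409627873))
cover (array([ 0.62799326, -0.26586906, -0.21153488]), np.float64(0.9636671883150756))
tape (array([ 0.5282334 , -0.4668412 ,  0.21703803]), np.float64(0.8705497699200775))
screws None
```

View pics/fin.png

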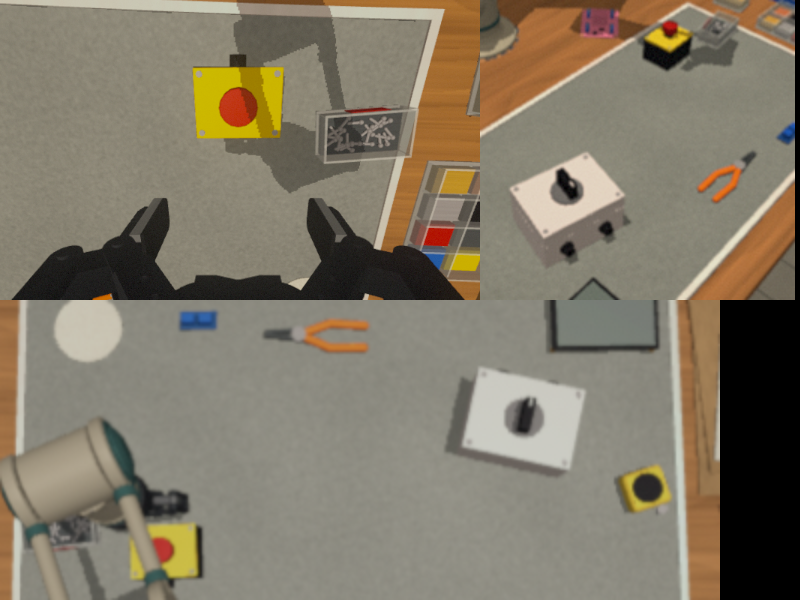

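The composite shows the yellow lid square on the station at (238,103). The white cover is flush on the box, at (523,418) in the top view and (568,195) in the scene view. The tape, pliers and screws are where they were, so I hand in.

```bash
python3 -c "
from rig import manip
print(manip.sign_off())"
```

```text
the job is handed in; nothing more can be done
None
```

The job is handed in: the supply, board and white cover went on in that order and the yellow cover is home on the stop-button station, about 40 s on the clock; the tape measure, pliers and screws bin were not moved.

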